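# Send a bead hanger down the drying rail

### The arm

A 6-joint arm with a two-finger parallel gripper is mounted at the origin on the work surface. World frame = base frame: x ahead of the robot, y to its left, z up, the work surface at z = 0. Lengths are in m, angles in rad, forces in N, time in s.
With the tool pointing down it reaches from about 0.275 to 0.725 m from the base axis. Payload 5.6 kg.
Tool frame: the origin (TCP) lies midway between the tips of the shut fingers; the grasp point (between the pads) lies 19 mm behind it; x points along the fingers, y is the direction in which the jaws open and shut, and the axes are right-handed (so a half turn about x gives the same grasp; the last joint's range is limited). The gripper opens to 85 mm and grips with 20 to 120 N. Pads are 22 mm wide; open, the fingers measure 114 mm over their backs; the gripper's body (76 mm by 85 mm) begins 54 mm behind the grasp point. The pads swing forward as they close: fully open they stand 13 mm farther back than shut.
Start: joints at [-0.978, 0.255, 0.108, 0, -1.424, -0.285], TCP at [0.167, -0.524, 0.231] pointing down, gripper open.
Joint ranges: [-2.95, 2.95], [-1.21, 1.97], [-1.09, 1.5], [-2.87, 1.71], [-2.94, -0.07], [-3.05, 3.05]. Speed limits (rad/s): [2.57, 2.57, 3.14, 3.14, 3.14, 3.14].

### API

Orientations are given as a unit quaternion [x, y, z, w].
In Python, from station import ctrl, vision, close_job gives the robot as it stands.
- The arm moves only by the tool carry_out, never from a script. Its argument "series" is a list of rows, each a list of 6 numbers: the shift along the tool's x, y, z in mm, then the turn, a rotation vector about the tool's x, y, z in degrees. A call has 1 to 12 rows; each row is the pose to reach, as a shift and turn from the pose commanded when the call began, along the tool's axes at that moment; what a row does not reach only later rows make up. A row lasts 1/10 s, in which the tool goes at most 50 mm and 8.59 degrees, less where a joint would pass 70% of its speed; a pose out of reach is approached as far as the arm can. A call with a gripper value outside its range is refused whole. "fingers" is the closure, from 0 (fully open) to 1 (shut), set as the call begins (left out, the last holds). The fingers move at their own pace and stop on an object; "squeeze" is the grip in N (left out, the last holds). Time passes only in rows, so rows that repeat a pose let the fingers close. It gives the time, the measured TCP pose, the force and the opening at its end, in the units of the state.
- ctrl.read_state(): the state, without advancing time (a new reading comes with each control period).
- vision.camera(name): name is "scene" or "side" or "wrist"; returns (picture, depth): 480x640x3 uint8, red, green, blue; 480x640 float32, m along the optical axis (not along the pixel's ray), 0 where there is no reading.
- vision.camera_model(name): a dict with "mtx" (3x3 intrinsics, pixels), "R" (3x3) and "t" (3): a world point X has camera coordinates R X + t; the wrist camera has in their place "T_tool_cam" (4x4, takes a point from camera to tool coordinates, whose origin is the TCP and whose axes are the tool frame's). Camera axes: x right, y down, z forward; pixel columns grow to the right and rows downward; lengths in m; the calibration is good to about 2 mm. A picture is of the moment at which its call begins: read the wrist's pose just before it. camera_model takes no time and is no camera call.
- close_job(): hands the job in, once; it reports no verdict.
The state is a dict: "time_s": time; "joints": joint angles; "joint_vel": joint speeds; "joint_torque": joint torques, N m; "tool_pos": TCP position; "ee_rot": TCP orientation; "ft_force": force on the tool from outside, world axes, zero at the start; "wrist_torque": the same for the moment, N m; "gripper_width": finger opening in m.
Only numpy, scipy, OpenCV 4.12 (cv2) and the standard library are available. Lean on these libraries where they do the work, as an engineer would, in place of code of your own. Each camera call takes 0.05 s, during which the arm holds its last target. There are 200 camera calls.

### The job

Pick up the hanger with the white, paint-splashed beads by its black top tab and hook it over the sloped drying rail, above the red spring gate, letting it down gently by feel until its rollers bear on the rail while you still hold it. Keep hold and push it gently along the rail until the gate has snapped shut behind it, then let go at once, so that it rolls down by itself; see that it ends hanging against the black stop at the low end. Keep the hanger upright, do not drop or force it, and leave the blue-bead hanger and the loose things on the bench alone.

Things in the scene. Friction and masses are not known exactly. Their poses are not given: they have to be found in the camera images.
- splash_hanger: Aluminium roller hanger with five WHITE paint-splashed beads, the job's hanger: 0.25 to 0.4 kg, 172 mm tall, standing on the bench. Origin: underside, in the rollers' middle plane. z up, y = rolling direction, +x = open side of the hook. Base plate x -24 to +32, y +-35, 8 thick; beads and pins up to z 36.
- splash_hanger_tab (a point): Grasp point on its black top tab: x 0, y 0, z 153 in the hanger's frame. Tab 14 mm thick in x, 22 wide in y, z 130 to 172; below it a top plate x -14 to +8, y +-38, z 124 to 130. Take it from above, fingers closing along the hanger's x, so that opening lets the hanger roll away between them.
- splash_hanger_hook (a point): Point midway under the two roller treads (x 0, y 0, z 96), which comes to lie on the rail's top. Free-turning white rollers: axles along x at y +-22, z 105; tread radius 9, 9.6 mm between flanges; flanges radius 13 (down to z 92), coned inside so that they centre on the rail from 3 mm off, outer faces at x +-8.
- splash_hanger_rod (a point): Middle of the upright round rod, 10 mm thick, that joins base and roller plate (x -12.5, y 0, z 62); roller plate x -14 to -9, y +-38, z 88 to 130. Between z 36 and z 92 the hook is open to +x: it goes over the rail sideways, rod on the robot's side of the rail, then down. With z 96 some 30 mm over the rail's lowest line it clears the rail at every setting.
- blue_hanger: The same hanger with five dark BLUE beads; a bystander, leave it standing. The two hangers may have changed places.
- stand: Fixed drying stand with a sloped rail. Origin on the bench, straight below the rail's middle; +y = uphill, low end at -y, +x = away from the robot, z up. The rail is carried from behind by two posts at x 75, y +-150, with brackets to the lower half of the bar; the foot plate lies at x 25 to 125. Nothing on the robot's side.
- rail_middle (a point): Rail's top edge at its middle (z 165) for the LOWEST setting. The rail's height is clamped anew every time and not measured: the real edge is 0 to 22 mm higher (all along), to be found by touch or seen. Steel flat bar 5 mm thick in x, 14 deep, 400 long, sloping 0.12 rad down to -y; tilt the hanger to match or keep it level.
- rail_top_end (a point): Uphill end of the rail's top edge, for the LOWEST setting (really 0 to 22 mm higher). Hang the hanger with its hook point 60 to 85 mm downhill of here (70 is best), clear of the gate.
- stop_face (a point): Where the rail's top edge meets the uphill face of the black rubber stop (26 wide, 34 tall), for the LOWEST setting (really 0 to 22 mm higher). At rest against the stop the hook point is 38 mm uphill of this face.
- gate_place (a point): Where the tip of the shut red gate arm lies (centre of its round end, arm 8 mm thick), for the LOWEST setting; really 0 to 22 mm higher, like the rail. The arm lies across under the rail, 125 mm downhill from the uphill end, 34 mm under the rail's top edge, hinged 45 mm behind it; it reaches 18 mm to the robot's side of the rail and bars the hanger's rod.
- gate (a joint): Gate angle in rad: 0 = shut, grows to 1.3 as the tip is pushed downhill; cannot open uphill. A spring shuts it (about 1.5 N at the tip). Pushing a hanger some 110 mm downhill from the hanging place takes its rod past the tip (open about 0.6) and the gate snaps shut; this needs 1 to 4 N along the rail.
- vial: Small amber glass jar, 26 mm wide, 55 tall, on the bench; bystander. Origin: underside.
- bead_tray: White divided tray with beads, 130 x 170 x 22; bystander. Origin: underside.
- bead_a: Loose paint-splashed bead, 21 mm wide, 17 tall; bystander.
- pendant: Silver disc pendant, 52 mm wide, 9 thick; bystander.
- pliers: Blue-handled pliers lying on the bench, about 170 mm long; bystander.
Mind the look-alikes: they are no part of the job. Leave any orange or pink look-alike of the splash_hanger alone.

How it is judged:
By the outcome, as a careful person would: the job done as asked, in the order asked, and still so for the second after the job is handed in, with the robot touching nothing.
It also fails if it takes over 53 s, if anything falls off the work surface, if the arm or the gripper's body presses on something with over 40 N, if the wrist force passes 120 N, or if a joint passes its speed limit or range.

## Working session

There is one attempt and no reset: what is moved stays moved. The work goes in short steps, Python scripts to look and compute and a tool call to move; the robot and the scene stay as the last step left them, time stands still between calls to the robot, and variables do not carry over. Pictures are saved under pics/ and viewed, about 8 in all and at most 12, crops included, and the job is handed in when it is done.

Besides the shell and the picture viewer there is one more tool, called by a JSON object that holds its "api" and its "payload". carry_out: Moves the arm, as the interface text tells. Its arguments: {"type":"object","properties":{"series":{"type":"array","items":{"type":"array","items":{"type":"number"}}},"fingers":{"type":"number"},"squeeze":{"type":"number"}},"required":["series"]}

```bash
ls; mkdir -p pics; python3 - <<'E'
from station import ctrl,vision
import cv2,numpy as np
s=ctrl.read_state();print({k:np.round(v,3).tolist() for k,v in s.items()})
for n in("scene","side"):
    p,d=vision.camera(n);cv2.imwrite(f"pics/{n}0.png",p[:,:,::-1]);np.save(f"pics/{n}0.npy",d)
    m=vision.camera_model(n);print({k:np.round(v,3).tolist() for k,v in m.items()})
E
```

```text
pics
{'time_s': 0.0, 'joints': [-0.978, 0.256, 0.107, -0.0, -1.424, -0.285], 'joint_vel': [-0.001, 0.002, -0.001, 0.001, 0.001, 0.003], 'joint_torque': [-0.002, -38.663, 23.794, 5.365, -0.006, 0.0], 'tool_pos': [0.167, -0.524, 0.23], 'ee_rot': [-0.108, 0.699, 0.109, 0.699], 'ft_force': [-0.245, 0.351, 0.667], 'wrist_torque': [-0.011, -0.003, 0.035], 'gripper_width': 0.085}
{'mtx': [[598.102, 0.0, 322.854], [0.0, 598.102, 236.832], [0.0, 0.0, 1.0]], 'R': [[0.59, 0.807, 0.014], [0.498, -0.351, -0.793], [-0.635, 0.475, -0.609]], 't': [-0.242, -0.134, 1.736]}
{'mtx': [[433.971, 0.0, 316.037], [0.0, 433.971, 245.54], [0.0, 0.0, 1.0]], 'R': [[-0.997, -0.079, -0.02], [-0.026, 0.538, -0.843], [0.078, -0.839, -0.538]], 't': [0.465, 0.153, 1.124]}
```

View pics/scene0.png

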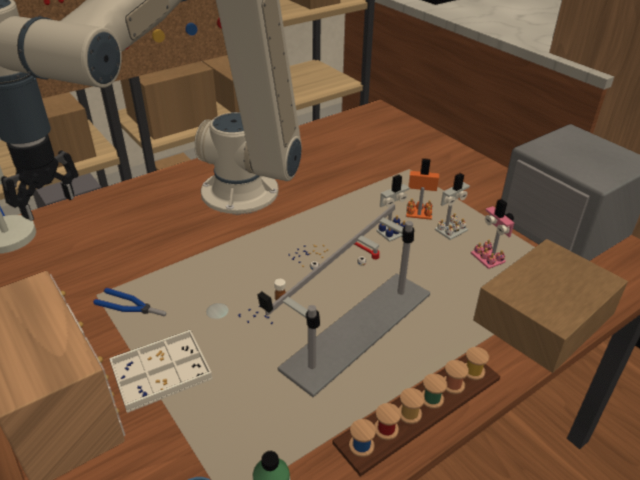

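View pics/side0.png

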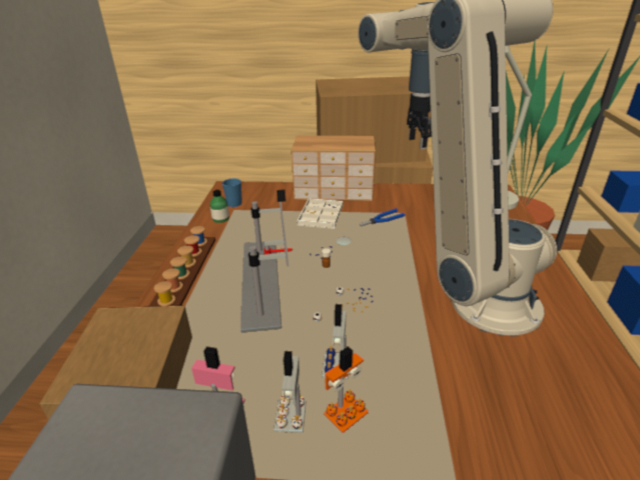

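The scene picture shows four hangers: blue (390,210), orange (422,190), white-beaded (453,210), pink (492,235). The white-beaded one fits. The rail runs from the stop at (265,300) to the top end at (391,209), with the gate tip near (376,254). Next I'll enlarge and measure.

```bash
cat > h.py <<'E'
from station import ctrl,vision
import cv2,numpy as np
from scipy.spatial.transform import Rotation as Ro
def cloud(n,d):
    m=vision.camera_model(n);K=np.array(m["mtx"]);v,u=np.mgrid[:480,:640]
    c=np.stack([(u-K[0,2])/K[0,0]*d,(v-K[1,2])/K[1,1]*d,d],-1)
    return c,m
def world(n,d):
    c,m=cloud(n,d)
    return (c-np.array(m["t"]))@np.array(m["R"])
def proj(n,X):
    m=vision.camera_model(n);c=np.array(m["R"])@X+m["t"];q=np.array(m["mtx"])@c;return q[:2]/q[2]
E
python3 - <<'E'
from h import *
a=cv2.imread("pics/scene0.png")[150:290,340:540];b=cv2.imread("pics/side0.png")[290:450,180:400]
a=cv2.resize(a,(800,560),interpolation=3)[:, :];b=cv2.resize(b,(770,560),interpolation=3)
a=cv2.resize(a,(400*1,280));a=cv2.resize(cv2.imread("pics/scene0.png")[155:275,370:520],(400,320),interpolation=3)
b=cv2.resize(cv2.imread("pics/side0.png")[295:445,185:385],(400,300),interpolation=3);b=cv2.copyMakeBorder(b,0,20,0,0,0)
cv2.imwrite("pics/crop.png",np.hstack([a,b]))
for n,boxes in (("scene",[("whitetab",448,470,170,195),("bluetab",388,406,172,195),("orangetab",418,432,156,176),("pinktab",490,512,196,220),("stop",256,275,288,312)]),("side",[("whitetab",280,298,346,378),("bluetab",330,345,300,330),("stop",274,288,186,204)])):
    d=np.load(f"pics/{n}0.npy");W=world(n,d);im=cv2.imread(f"pics/{n}0.png")
    for l,u0,u1,v0,v1 in boxes:
        w=W[v0:v1,u0:u1];k=(im[v0:v1,u0:u1].max(-1)<60)&(w[...,2]>.12)&(d[v0:v1,u0:u1]>0)
        w=w[k];print(n,l,len(w),np.round(np.percentile(w,[5,50,95],axis=0),3).tolist() if len(w) else 0)
# rail points
d=np.load("pics/scene0.npy");W=world("scene",d)
for t in np.linspace(.08,.97,8):
    u=272+t*(392-272);v=307+t*(210-307)
    c=W[int(v)-8:int(v)+8,int(u)];print(int(u),int(v),np.round(c[np.argmax(c[:,2])],3), np.round(c[:,2],2).tolist())
E
```

```text
scene whitetab 130 [[0.481, 0.351, 0.134], [0.489, 0.359, 0.156], [0.494, 0.374, 0.172]]
scene bluetab 133 [[0.399, 0.219, 0.134], [0.405, 0.226, 0.154], [0.409, 0.241, 0.173]]
scene orangetab 113 [[0.379, 0.336, 0.135], [0.387, 0.343, 0.156], [0.394, 0.351, 0.172]]
scene pinktab 159 [[0.618, 0.349, 0.136], [0.63, 0.354, 0.156], [0.636, 0.364, 0.173]]
scene stop 192 [[0.583, -0.28, 0.155], [0.598, -0.275, 0.175], [0.605, -0.264, 0.187]]
side whitetab 164 [[0.478, 0.361, 0.138], [0.484, 0.375, 0.164], [0.489, 0.377, 0.174]]
side bluetab 118 [[0.396, 0.229, 0.136], [0.401, 0.243, 0.161], [0.406, 0.245, 0.174]]
side stop 73 [[0.581, -0.27, 0.158], [0.589, -0.266, 0.174], [0.599, -0.26, 0.188]]
281 299 [ 0.589 -0.234  0.161] [0.04, 0.03, 0.03, 0.03, 0.03, 0.16, 0.16, 0.15, 0.15, 0.15, 0.15, 0.15, 0.14, -0.0, -0.0, -0.0]
296 286 [ 0.581 -0.194  0.166] [-0.0, -0.0, -0.0, 0.0, 0.0, 0.16, 0.17, 0.16, 0.16, 0.16, 0.16, 0.15, 0.15, 0.15, 0.0, 0.0]
312 274 [ 0.572 -0.148  0.168] [0.01, 0.01, 0.01, 0.01, 0.17, 0.17, 0.17, 0.17, 0.16, 0.16, 0.16, 0.15, 0.0, 0.0, -0.0, -0.0]
327 262 [ 0.561 -0.103  0.172] [-0.0, -0.0, 0.0, 0.0, 0.17, 0.17, 0.17, 0.17, 0.17, 0.16, 0.16, 0.16, 0.0, 0.0, 0.0, 0.0]
342 249 [ 0.551 -0.057  0.181] [-0.0, 0.0, -0.0, 0.0, 0.18, 0.18, 0.18, 0.18, 0.18, 0.17, 0.17, 0.17, 0.0, 0.0, -0.0, 0.0]
357 237 [ 0.539 -0.007  0.184] [0.0, -0.0, 0.0, 0.0, 0.18, 0.18, 0.18, 0.18, 0.18, 0.17, 0.17, 0.17, 0.0, 0.15, 0.15, 0.16]
373 225 [0.53  0.044 0.191] [0.0, 0.0, 0.0, 0.19, 0.19, 0.19, 0.19, 0.18, 0.18, 0.18, -0.0, 0.0, -0.0, 0.0, -0.0, 0.0]
388 212 [0.523 0.093 0.197] [0.1, 0.1, 0.09, 0.0, 0.2, 0.2, 0.2, 0.19, 0.19, 0.18, 0.18, 0.05, 0.04, 0.04, 0.04, 0.03]
```

View pics/crop.png

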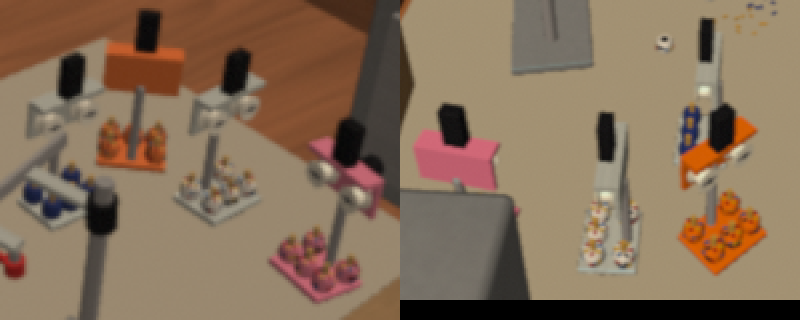

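The crop confirms that the white-beaded hanger stands between the blue and pink ones, with its rollers (open side) facing away from the robot. Next I'll measure its yaw and the rail line.

```bash
python3 - <<'E'
from h import *
R=[];H=[]
for n in("scene","side"):
    d=np.load(f"pics/{n}0.npy");im=cv2.imread(f"pics/{n}0.png").astype(int);W=world(n,d);ok=(d>0)
    w=W[ok];c=im[ok]
    k=(np.hypot(w[:,0]-.486,w[:,1]-.365)<.06)&(w[:,2]>.002)
    h=w[k];
    for lo,hi in((.118,.133),(.002,.012),(.088,.118)):
        q=h[(h[:,2]>lo)&(h[:,2]<hi)];r=cv2.minAreaRect((q[:,:2]*1000).astype(np.float32))
        e,V=np.linalg.eigh(np.cov(q[:,:2].T));v=V[:,1]*np.sign(V[1,1])
        print(n,lo,len(q),"rect",np.round(r[0],1),np.round(r[1],1),round(r[2],1),"pca yaw",round(np.degrees(np.arctan2(-v[0],v[1])),1),q.mean(0).round(3))
    # rail
    o=np.array([.553,-.06]);y=np.array([-.198,.98]);x=np.array([.98,.198])
    p=w[:,:2]-o;s=p@y;t=p@x
    k=(abs(t)<.02)&(abs(s)<.24)&(w[:,2]>.13)&(w[:,2]<.25)&(c.max(1)>60)
    s,t,z=s[k],t[k],w[k,2]
    a=np.polyfit(s,t,1);print(n,"rail n",k.sum(),"s range",np.percentile(s,[0,1,99,100]).round(3),"t fit",a.round(4),"t res pct",np.percentile(t-np.polyval(a,s),[2,50,98]).round(4))
    for s0 in np.arange(-.2,.2,.05):
        m=(s>s0)&(s<s0+.05)
        if m.sum()>3: print("  s",round(s0+.025,3),"t",np.percentile(t[m],[5,50,95]).round(4),"ztop-.12s",np.percentile(z[m]-.1206*s[m],[5,50,90,97]).round(4))
    # posts
    k=(w[:,2]>.03)&(abs(p@y)<.2)&((p@x)>.05)&((p@x)<.1)
    for sg in(1,-1):
        m=k&(sg*(p@y)>.08); print("  post",sg,m.sum(),np.median((p@y)[m]).round(3),np.median((p@x)[m]).round(3))
E
```

```text
scene 0.118 139 rect [481.1 363.5] [28.  83.3] 3.1 pca yaw -3.8 [0.484 0.356 0.129]
scene 0.002 302 rect [488.5 364.2] [117.2 109.4] 51.8 pca yaw -48.6 [0.497 0.356 0.006]
scene 0.088 201 rect [484.4 362.8] [79.  27.6] 86.4 pca yaw -5.4 [0.484 0.356 0.105]
scene rail n 1170 s range [-0.223 -0.219  0.173  0.179] t fit [0.0076 0.0022] t res pct [-0.0112 -0.0007  0.016 ]
  s -0.175 t [-0.0025  0.0015  0.0183] ztop-.12s [0.165  0.1723 0.1792 0.181 ]
  s -0.125 t [-0.0034  0.0009  0.003 ] ztop-.12s [0.1655 0.1743 0.1788 0.1802]
  s -0.075 t [-0.0032  0.0009  0.0032] ztop-.12s [0.1641 0.175  0.1797 0.1806]
  s -0.025 t [-0.0044  0.001   0.0031] ztop-.12s [0.1653 0.174  0.1789 0.1809]
  s 0.025 t [-0.0029  0.0012  0.0126] ztop-.12s [0.166  0.1734 0.1788 0.1803]
  s 0.075 t [-0.0049  0.0018  0.0174] ztop-.12s [0.1442 0.1708 0.1786 0.1805]
  s 0.125 t [-0.0023  0.0019  0.0171] ztop-.12s [0.1643 0.1712 0.1788 0.1804]
  s 0.175 t [-0.0028  0.0012  0.0042] ztop-.12s [0.1644 0.1742 0.1793 0.1803]
  post 1 586 0.124 0.078
  post -1 579 -0.175 0.079
side 0.118 324 rect [481.1 365.6] [22.2 77.2] 0.7
[... 296 characters left out ...]
174 -0.0017  0.0165]
  s -0.175 t [-0.0024  0.0074  0.0194] ztop-.12s [0.1657 0.1712 0.1798 0.1807]
  s -0.125 t [-0.0035 -0.0007  0.0011] ztop-.12s [0.1761 0.1789 0.18   0.1808]
  s -0.075 t [-0.0035 -0.0014  0.0002] ztop-.12s [0.178  0.1796 0.1808 0.1808]
  s -0.025 t [-0.0032 -0.0007  0.0014] ztop-.12s [0.1768 0.1796 0.1801 0.1805]
  s 0.025 t [-0.0029 -0.0007  0.0016] ztop-.12s [0.1766 0.1789 0.1801 0.1808]
  s 0.075 t [-0.0144  0.0053  0.0183] ztop-.12s [0.1441 0.1676 0.1789 0.1797]
  s 0.125 t [-0.002   0.0056  0.019 ] ztop-.12s [0.1665 0.1717 0.1795 0.1801]
  s 0.175 t [-0.0025 -0.0002  0.0019] ztop-.12s [0.1665 0.178  0.1795 0.18  ]
  post 1 523 0.137 0.073
  post -1 290 -0.163 0.073
```

```bash
cat >> h.py <<'E'
# stand: mid point, yaw ; hanger-> tool orientation with tool x down, tool y = hanger x (sg) 
OY=np.array([-.198,.98,0]);OX=np.array([.98,.198,0]);YAWS=np.arctan2(.198,.98)
def toolR(yaw,sg=1,tilt=0):
    hx=np.array([np.cos(yaw),np.sin(yaw),0]);hy=np.array([-np.sin(yaw),np.cos(yaw),0]);z=np.array([0,0,1.])
    T=Ro.from_rotvec(hx*tilt); up=T.apply(z)
    X=-up;Y=sg*hx;return np.stack([X,Y,np.cross(X,Y)],1)
def delta(pos,R,p0=None,R0=None):
    s=ctrl.read_state()
    if p0 is None:p0=np.array(s["tool_pos"]);R0=Ro.from_quat(s["ee_rot"]).as_matrix()
    return np.r_[R0.T@(np.array(pos)-p0)*1000,np.degrees(Ro.from_matrix(R0.T@R).as_rotvec())].round(1)
E
python3 - <<'E'
from h import *
s=ctrl.read_state();print(Ro.from_quat(s["ee_rot"]).as_matrix().round(3));print(np.round(vision.camera_model("wrist")["T_tool_cam"],3).tolist())
for sg in(1,-1):print(sg,delta([.485,.364,.30],toolR(np.radians(-5),sg)))
E
```

```text
[[-0.001 -0.303  0.953]
 [ 0.002  0.953  0.303]
 [-1.     0.002 -0.   ]]
[[0.0, -0.268, 0.963, -0.142], [1.0, 0.0, -0.0, 0.0], [-0.0, 0.963, 0.268, -0.069], [0.0, 0.0, 0.0, 1.0]]
1 [-6.830e+01  7.497e+02  5.724e+02  1.126e+02 -1.000e-01 -1.000e-01]
-1 [-6.830e+01  7.497e+02  5.724e+02 -6.740e+01  1.000e-01 -1.000e-01]
```

{"api": "carry_out", "payload": {"series": [[-70,60,40,-5,0,0],[-70,100,75,-10,0,0],[-70,140,105,-14,0,0],[-70,180,135,-18,0,0],[-70,220,165,-22,0,0],[-70,260,195,-26,0,0],[-70,300,225,-30,0,0],[-70,340,255,-34,0,0],[-70,380,285,-38,0,0],[-70,420,315,-42,0,0],[-70,460,345,-46,0,0],[-70,500,375,-50,0,0]], "fingers": 0.4}}

```text
time_s: 1.3
tool_pos: [0.3579, 0.0269, 0.3014]
ee_rot: [-0.395, 0.586, 0.395, 0.587]
ft_force: [1.4, -1.2, 0.0]
gripper_width: 0.0512
```

```bash
python3 - <<'E'
from h import *
s=ctrl.read_state();print(s["time_s"],np.round(s["tool_pos"],3),s["gripper_width"]);print(delta([.485,.364,.30],toolR(np.radians(-5),-1)))
E
```

```text
1.3 [0.358 0.027 0.301] 0.051164277753742854
[  1.6   9.4 360.2 -17.1   0.    0. ]
```

{"api": "carry_out", "payload": {"series": [[0,2,45,-5,0,0],[0,4,90,-9,0,0],[0,6,135,-13,0,0],[0,8,180,-17,0,0],[0,9,220,-17,0,0],[0,9,260,-17,0,0],[0,9,290,-17,0,0],[0,9,310,-17,0,0],[0,9,320,-17,0,0],[0,9,320,-17,0,0]]}}

```text
time_s: 2.3
tool_pos: [0.4716, 0.3246, 0.3002]
ee_rot: [-0.476, 0.523, 0.476, 0.522]
ft_force: [0.0, -0.7, 1.0]
gripper_width: 0.0515
```

```bash
cat >> h.py <<'E'
def wrist(name):
    s=ctrl.read_state();p,d=vision.camera("wrist")
    cv2.imwrite(f"pics/{name}.png",p[:,:,::-1])
    c,m=cloud("wrist",d);T=np.array(m["T_tool_cam"]);q=c@T[:3,:3].T+T[:3,3]
    W=q@Ro.from_quat(s["ee_rot"]).as_matrix().T+s["tool_pos"]
    return p,d,W
E
python3 - <<'E'
from h import *
p,d,W=wrist("w1");s=ctrl.read_state();print(s["time_s"],np.round(s["tool_pos"],3),s["gripper_width"])
w=W[d>0];c=p[d>0].astype(int)
near=np.hypot(w[:,0]-.485,w[:,1]-.364)<.06
for lab,k in (("topplate",near&(w[:,2]>.122)&(w[:,2]<.135)),("tabtop",near&(w[:,2]>.165)&(w[:,2]<.18)),("tab",near&(w[:,2]>.135)&(w[:,2]<.18))):
    q=w[k];r=cv2.minAreaRect((q[:,:2]*1000).astype(np.float32));print(lab,k.sum(),np.round(r[0],1),np.round(r[1],1),round(r[2],1),np.percentile(q,[3,50,97],axis=0).round(4).tolist())
E
```

```text
2.35 [0.471 0.324 0.301] 0.051350918323840346
topplate 1257 [481.3 364.7] [22.  76.5] 1.1 [[0.4706, 0.327, 0.128], [0.4779, 0.3505, 0.1298], [0.4916, 0.401, 0.1313]]
tabtop 455 [484.3 364.4] [14.2 22.1] 0.9 [[0.4774, 0.3538, 0.167], [0.484, 0.3633, 0.1716], [0.4906, 0.3745, 0.1729]]
tab 663 [484.3 364.4] [14.2 22.1] 1.0 [[0.4773, 0.3536, 0.1382], [0.4837, 0.3594, 0.1711], [0.4907, 0.374, 0.1728]]
```

View pics/w1.png

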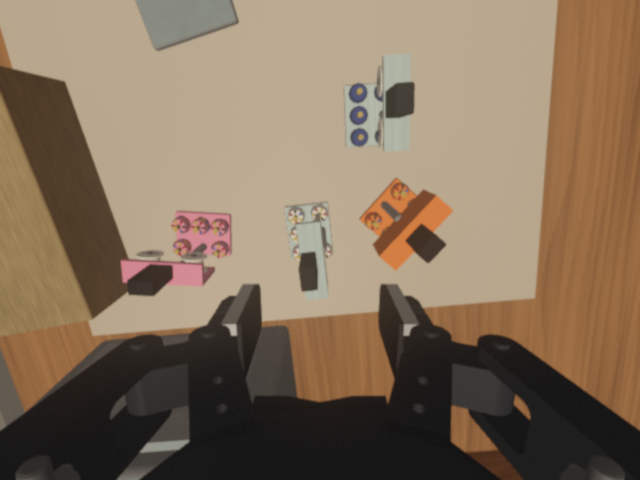

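```bash
python3 - <<'E'
from h import *
print(delta([.4843,.3644,.22],toolR(np.radians(1),-1)),delta([.4843,.3644,.136],toolR(np.radians(1),-1)))
E
```

```text
[80.8 -9.1 41.7 -6.4 -0.  -0. ] [164.8  -9.1  41.7  -6.4  -0.   -0. ]
```

{"api": "carry_out", "payload": {"series": [[20,-9,30,-6.4,0,0],[50,-9,41.7,-6.4,0,0],[80,-9,41.7,-6.4,0,0],[80,-9,41.7,-6.4,0,0],[80,-9,41.7,-6.4,0,0]]}}

```text
time_s: 2.85
tool_pos: [0.4847, 0.3637, 0.2228]
ee_rot: [0.505, -0.495, -0.504, -0.496]
ft_force: [0.1, -0.1, 1.5]
gripper_width: 0.0513
```

```bash
python3 - <<'E'
from h import *
s=ctrl.read_state();print(s["time_s"],np.round(s["tool_pos"],4),s["ft_force"])
print(delta([.4843,.3644,.136],toolR(np.radians(1),-1)))
E
```

```text
2.85 [0.4847 0.3637 0.2228] [ 0.14939877 -0.0805149   1.46982555]
[86.8  0.5  0.7  0.  -0.   0.1]
```

{"api": "carry_out", "payload": {"series": [[30,0,0,0,0,0],[60,0,0,0,0,0],[75,0,0,0,0,0],[85,0,0,0,0,0],[85,0,0,0,0,0],[85,0,0,0,0,0],[85,0,0,0,0,0]]}}

```text
time_s: 3.55
tool_pos: [0.4852, 0.3653, 0.1382]
ee_rot: [0.505, -0.494, -0.504, -0.497]
ft_force: [0.2, 0.6, -0.1]
gripper_width: 0.0513
```

{"api": "carry_out", "payload": {"series": [[0,0,0,0,0,0],[0,0,0,0,0,0],[0,0,0,0,0,0],[0,0,0,0,0,0],[0,0,0,0,0,0],[0,0,0,0,0,0],[0,0,0,0,0,0]], "fingers": 1, "squeeze": 40}}

```text
time_s: 4.25
tool_pos: [0.4847, 0.3649, 0.1367]
ee_rot: [0.505, -0.495, -0.504, -0.496]
ft_force: [1.0, -0.6, 2.7]
gripper_width: 0.0137
```

{"api": "carry_out", "payload": {"series": [[-5,0,0,0,0,0],[-15,0,0,0,0,0],[-35,0,0,0,0,0],[-65,0,0,0,0,0],[-100,0,0,0,0,0],[-135,0,0,0,0,0],[-165,0,0,0,0,0],[-185,0,0,0,0,0],[-195,0,0,0,0,0],[-200,0,0,0,0,0],[-200,0,0,0,0,0],[-200,0,0,0,0,0]]}}

```text
time_s: 5.45
tool_pos: [0.484, 0.3646, 0.3348]
ee_rot: [-0.504, 0.496, 0.505, 0.494]
ft_force: [0.5, 0.5, -3.5]
gripper_width: 0.0133
```

```bash
cat >> h.py <<'E'
def hookpose(s,t,dz,L=.0407):  # dz above rail top estimate
    R=toolR(YAWS,-1,.12);up=-R[:,0]
    P=np.array([.553,-.06,0])+s*OY+(t-.0005)*OX;P[2]=.180+.1206*s+dz
    return P+L*up,R
E
python3 - <<'E'
from h import *
s=ctrl.read_state();print(s["time_s"],np.round(s["tool_pos"],4),s["ft_force"],s["wrist_torque"],s["gripper_width"])
for a in((.1115,-.08,.13),(.1115,-.08,.018)):
    P,R=hookpose(*a);print(P.round(4),delta(P,R))
E
```

```text
5.45 [0.484  0.3646 0.3348] [ 0.46377447  0.49465569 -3.53471337] [ 0.04702546  0.05042131 -0.00525354] 0.013327505862837048
[0.453  0.0286 0.3639] [ -28.4   37.2 -335.5  -10.4   -6.9    0.5]
[0.453  0.0286 0.2519] [  83.6   37.  -335.3  -10.4   -6.9    0.5]
```

{"api": "carry_out", "payload": {"series": [[-2,2,-15,-1,0,0],[-5,5,-40,-2,-1,0],[-8,9,-70,-4,-2,0],[-11,13,-105,-5,-3,0],[-14,17,-140,-6,-4,0],[-17,21,-175,-8,-5,0],[-20,25,-210,-9,-6,0],[-22,29,-245,-10,-6.9,0.5],[-22,33,-280,-10.4,-6.9,0.5],[-22,35,-305,-10.4,-6.9,0.5],[-22,37,-325,-10.4,-6.9,0.5],[-22,37,-334,-10.4,-6.9,0.5]]}}

```text
time_s: 6.65
tool_pos: [0.4528, 0.0284, 0.3576]
ee_rot: [-0.513, 0.42, 0.579, 0.474]
ft_force: [-1.0, 0.9, -3.1]
gripper_width: 0.0134
```

```bash
python3 - <<'E'
from h import *
s=ctrl.read_state();print(s["time_s"],np.round(s["tool_pos"],4),s["ft_force"],s["gripper_width"])
for a in((.1115,-.08,.018),):
    P,R=hookpose(*a);print(P.round(4),delta(P,R))
E
```

```text
6.65 [0.4528 0.0284 0.3576] [-0.96299987  0.88104306 -3.06279492] 0.013380440172067689
[0.453  0.0286 0.2519] [ 1.05e+02 -1.00e-01 -1.26e+01 -1.00e-01  0.00e+00  0.00e+00]
```

{"api": "carry_out", "payload": {"series": [[10,0,-1,0,0,0],[30,0,-4,0,0,0],[55,0,-7,0,0,0],[78,0,-10,0,0,0],[95,0,-12,0,0,0],[103,0,-12.6,0,0,0],[105,0,-12.6,0,0,0],[105,0,-12.6,0,0,0],[105,0,-12.6,0,0,0]]}}

```text
time_s: 7.55
tool_pos: [0.4542, 0.0305, 0.2534]
ee_rot: [-0.514, 0.419, 0.579, 0.475]
ft_force: [0.8, -1.2, -3.3]
gripper_width: 0.0131
```

```bash
python3 - <<'E'
from h import *
p,d,W=wrist("w2");s=ctrl.read_state();print(s["time_s"],np.round(s["tool_pos"],4),s["ft_force"],s["gripper_width"])
w=W[d>0];o=w-np.array([.553,-.06,0]);S=o@OY;T=o@OX
k=(abs(T)<.012)&(w[:,2]>.14)&(w[:,2]<.23)&(S<.2)
h=w[:,2]-.1206*S
for a in np.arange(-.22,.2,.03):
    m=k&(S>a)&(S<a+.03)
    if m.sum()>5:
        top=m&(h>np.percentile(h[m],60)-.003);print(round(a+.015,3),m.sum(),"t",np.percentile(T[top],[3,50,97]).round(4),"h",np.percentile(h[m],[50,80,95]).round(4))
print("end",np.percentile(S[k],[99,100]).round(4))
# hanger as held, in stand frame: front face/top plate
from h import *
a=p.copy();q,dd=vision.camera("scene");cv2.imwrite("pics/s2.png",cv2.resize(q[150:330,240:480][:,:,::-1],(400,300)))
cv2.imwrite("pics/c2.png",np.hstack([cv2.resize(p[:,:,::-1],(400,300)),cv2.resize(q[150:330,240:480][:,:,::-1],(400,300))]))
E
```

```text
7.6 [0.4542 0.0305 0.2534] [-0.79005166 -0.21139489 -3.00194925] 0.013448844090786767
-0.025 478 t [-0.0036 -0.0015  0.0015] h [0.1769 0.1783 0.179 ]
0.005 1162 t [-0.0036 -0.0014  0.0016] h [0.1772 0.1783 0.179 ]
0.035 1044 t [-0.0035 -0.0013  0.0017] h [0.177  0.1782 0.1788]
0.065 1443 t [-0.0035 -0.0017  0.0019] h [0.1709 0.1779 0.1787]
0.095 806 t [-0.0034 -0.0011  0.0017] h [0.1772 0.1783 0.1789]
0.125 960 t [-0.0034 -0.0013  0.0017] h [0.1736 0.1781 0.1788]
0.155 596 t [-0.0033 -0.0011  0.0019] h [0.1769 0.1782 0.1788]
0.185 9 t [-0.0032 -0.0029 -0.0027] h [0.1658 0.1667 0.1684]
end [0.165  0.1726]
```

View pics/c2.png

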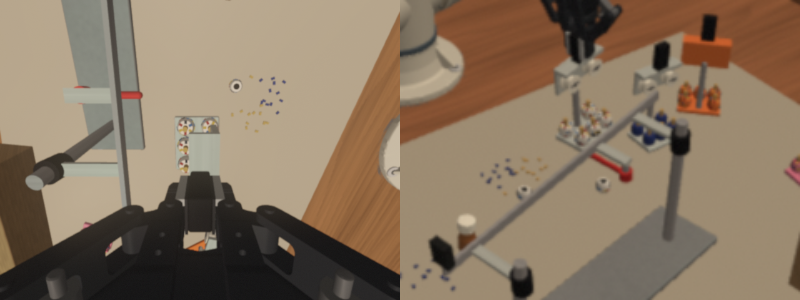

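The close look shows the held hanger on the robot's side of the rail, upright. The rail is at the left (115,130) and the red gate tip at (130,95) in the wrist half. The rail line agrees with the first fit within 1 mm. Now the sideways move over the rail.

```bash
python3 - <<'E'
from h import *
p,d,W=wrist("w3");s=ctrl.read_state()
c=p.astype(int);o=W-np.array([.553,-.06,0]);S=o@OY;T=o@OX
red=(c[...,0]>110)&(c[...,1]<60)&(c[...,2]<60)&(d>0)&(abs(S)<.15)&(W[...,2]>.1)
print("red",red.sum(),np.percentile(S[red],[3,50,97]).round(4),np.percentile(T[red],[3,50,97]).round(4),np.median(W[red][:,2]).round(4))
P,R=hookpose(.1115,0,.017);print(s["tool_pos"],P.round(4),delta(P,R), s["ft_force"])
E
```

```text
red 24 [0.0562 0.0564 0.0689] [-0.0359 -0.0064  0.0012] 0.1536
[0.45405998 0.03037364 0.25319945] [0.5314 0.0444 0.2509] [  2.4 -78.6  -1.9   0.    0.    0.2] [ 1.14347686 -0.11031452 -3.5489221 ]
```

{"api": "carry_out", "payload": {"series": [[0,-8,-1,0,0,0],[0,-20,-2,0,0,0],[0,-34,-2,0,0,0],[0,-48,-2,0,0,0],[0,-60,-2,0,0,0],[0,-70,-2,0,0,0],[0,-76,-2,0,0,0],[0,-78.6,-2,0,0,0],[0,-78.6,-2,0,0,0],[0,-78.6,-2,0,0,0]]}}

```text
time_s: 8.7
tool_pos: [0.5309, 0.0439, 0.2526]
ee_rot: [-0.514, 0.419, 0.579, 0.474]
ft_force: [-0.5, 0.8, -3.4]
gripper_width: 0.0134
```

```bash
python3 - <<'E'
from h import *
s=ctrl.read_state();print(s["time_s"],s["ft_force"],s["wrist_torque"])
P,R=hookpose(.1115,-.0004,-.0013);print(s["tool_pos"],P.round(4),delta(P,R))
q,dd=vision.camera("side");cc,_=vision.camera("scene")
cv2.imwrite("pics/c4.png",np.hstack([cv2.resize(q[175:325,220:370][:,:,::-1],(400,400),interpolation=3),cv2.resize(cc[140:290,310:460][:,:,::-1],(400,400),interpolation=3)]))
E
```

```text
8.7 [-0.50520878  0.76685513 -3.3963068 ] [-0.5211582  -0.11797819 -0.02754406]
[0.53085202 0.0438675  0.25260304] [0.531  0.0443 0.2326] [20.  -0.2 -2.   0.   0.   0.1]
```

View pics/c4.png

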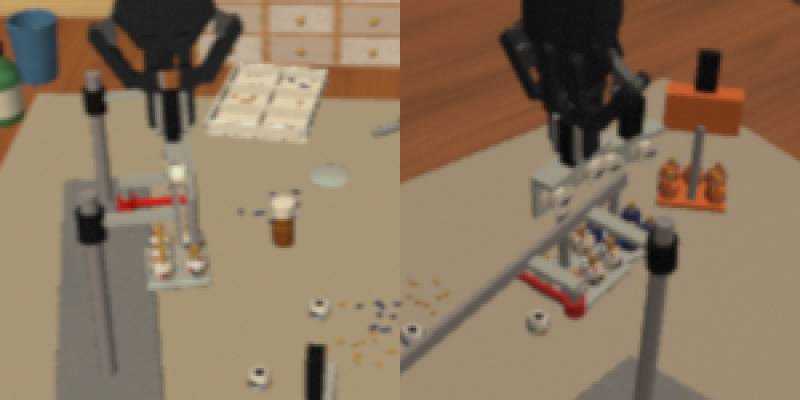

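The left picture (side) shows the rod on the robot's side of the rail and the rollers above it. The right (scene) shows the rollers over the rail, uphill of the red gate. Now lower by feel.

{"api": "carry_out", "payload": {"series": [[4,0,-1,0,0,0],[8,0,-2,0,0,0],[11,0,-2,0,0,0],[13,0,-2,0,0,0],[14,0,-2,0,0,0],[14,0,-2,0,0,0],[14,0,-2,0,0,0]]}}

```text
time_s: 9.5
tool_pos: [0.5313, 0.0436, 0.2384]
ee_rot: [-0.514, 0.419, 0.579, 0.474]
ft_force: [-0.6, -0.4, -3.1]
gripper_width: 0.0136
```

{"api": "carry_out", "payload": {"series": [[1,0,0,0,0,0],[2,0,0,0,0,0],[2,0,0,0,0,0]]}}

```text
time_s: 9.8
tool_pos: [0.5311, 0.0439, 0.2362]
ee_rot: [-0.514, 0.419, 0.579, 0.474]
ft_force: [-0.5, 0.5, -3.4]
gripper_width: 0.0134
```

{"api": "carry_out", "payload": {"series": [[0.7,0,0,0,0,0],[1.4,0,0,0,0,0],[1.4,0,0,0,0,0]]}}

```text
time_s: 10.1
tool_pos: [0.5311, 0.0441, 0.2348]
ee_rot: [-0.514, 0.419, 0.579, 0.474]
ft_force: [-0.7, -0.3, -3.4]
gripper_width: 0.0135
```

Expected contact is near z 0.2326 to 0.233. On in small steps.

{"api": "carry_out", "payload": {"series": [[0.5,0,0,0,0,0],[1,0,0,0,0,0],[1,0,0,0,0,0]]}}

```text
time_s: 10.4
tool_pos: [0.5311, 0.0442, 0.2339]
ee_rot: [-0.514, 0.419, 0.579, 0.474]
ft_force: [-0.5, -0.0, -4.5]
gripper_width: 0.0137
```

{"api": "carry_out", "payload": {"series": [[0.5,0,0,0,0,0],[0.8,0,0,0,0,0],[0.8,0,0,0,0,0]]}}

```text
time_s: 10.7
tool_pos: [0.5311, 0.0442, 0.2331]
ee_rot: [-0.514, 0.419, 0.579, 0.474]
ft_force: [-0.6, -0.8, -3.1]
gripper_width: 0.0137
```

{"api": "carry_out", "payload": {"series": [[0.4,0,0,0,0,0],[0.8,0,0,0,0,0],[0.8,0,0,0,0,0]]}}

```text
time_s: 11.0
tool_pos: [0.531, 0.0443, 0.2323]
ee_rot: [-0.514, 0.419, 0.579, 0.474]
ft_force: [-0.4, -0.4, -3.8]
gripper_width: 0.0134
```

{"api": "carry_out", "payload": {"series": [[0.4,0,0,0,0,0],[0.6,0,0,0,0,0],[0.6,0,0,0,0,0]]}}

```text
time_s: 11.3
tool_pos: [0.5311, 0.0443, 0.232]
ee_rot: [-0.514, 0.419, 0.579, 0.474]
ft_force: [0.2, -0.9, -1.8]
gripper_width: 0.0137
```

{"api": "carry_out", "payload": {"series": [[0.4,0,0,0,0,0],[0.4,0,0,0,0,0],[0.4,0,0,0,0,0]]}}

```text
time_s: 11.6
tool_pos: [0.5312, 0.0443, 0.2319]
ee_rot: [-0.514, 0.419, 0.579, 0.474]
ft_force: [-0.9, -0.1, 1.4]
gripper_width: 0.0136
```

```bash
python3 - <<'E'
from h import *
for i in range(5):
    s=ctrl.read_state();print(s["time_s"],np.round(s["tool_pos"],4),np.round(s["ft_force"],2),np.round(s["wrist_torque"],3))
    if i<4:vision.camera("side")
E
```

```text
11.6 [0.5312 0.0443 0.2319] [-0.89 -0.14  1.37] [-0.569  0.509  0.075]
11.65 [0.5312 0.0443 0.2319] [-1.98 -0.76  3.69] [-0.661  0.546  0.075]
11.7 [0.5312 0.0443 0.2318] [-1.26 -1.01  2.2 ] [-0.639  0.528  0.092]
11.75 [0.5312 0.0443 0.2319] [-0.87 -1.28  3.44] [-0.627  0.552  0.059]
11.8 [0.5312 0.0443 0.2319] [-0.78 -1.24  3.56] [-0.646  0.597  0.117]
```

Contact found: vertical force went from -3.4 N to about +3 N, so about 6 N bears on the rail. Ease up 0.1 mm and push downhill in checked chunks.

{"api": "carry_out", "payload": {"series": [[-0.1,0,-1,0,0,0],[-0.1,0,-4,0,0,0],[-0.1,0,-8,0,0,0],[-0.1,0,-13,0,0,0],[-0.1,0,-18,0,0,0],[-0.1,0,-23,0,0,0],[-0.1,0,-28,0,0,0],[-0.1,0,-32,0,0,0],[-0.1,0,-35,0,0,0],[-0.1,0,-35,0,0,0]]}}

```text
time_s: 12.8
tool_pos: [0.5383, 0.0094, 0.2275]
ee_rot: [-0.514, 0.419, 0.578, 0.475]
ft_force: [-1.3, -1.3, 5.4]
gripper_width: 0.0137
```

```bash
cat >> h.py <<'E'
def chk(n=3):
    for i in range(n):
        s=ctrl.read_state();f=np.array(s["ft_force"]);P=np.array(s["tool_pos"]);up=-toolR(YAWS,-1,.12)[:,0]
        o=P-.0407*up-np.array([.553,-.06,0]);S=o@OY
        print(round(s["time_s"],2),"s",S.round(4),"t",(o@OX).round(4),"dz",(o[2]-.1206*S).round(4),"F y,x,z",(f@OY).round(2),(f@OX).round(2),f[2].round(2),"tq",np.round(s["wrist_torque"],2))
        if i<n-1:vision.camera("side")
E
python3 -c "from h import *;chk()"
```

```text
12.8 s 0.0758 t -0.0007 dz 0.178 F y,x,z -1.03 -1.56 5.38 tq [-0.82  0.63  0.08]
12.85 s 0.0759 t -0.0007 dz 0.178 F y,x,z -1.05 -2.29 5.27 tq [-0.8   0.59  0.09]
12.9 s 0.076 t -0.0007 dz 0.178 F y,x,z -2.07 -1.84 5.82 tq [-0.77  0.59  0.08]
```

{"api": "carry_out", "payload": {"series": [[-0.3,0,-3,0,0,0],[-0.35,0,-7,0,0,0],[-0.35,0,-11,0,0,0],[-0.35,0,-15,0,0,0],[-0.35,0,-19,0,0,0],[-0.35,0,-23,0,0,0],[-0.35,0,-27,0,0,0],[-0.35,0,-31,0,0,0],[-0.35,0,-35,0,0,0],[-0.35,0,-35,0,0,0]]}}

```text
time_s: 13.9
tool_pos: [0.545, -0.024, 0.2234]
ee_rot: [-0.514, 0.419, 0.579, 0.475]
ft_force: [-1.0, -0.3, 5.1]
gripper_width: 0.0137
```

```bash
python3 -c "
from h import *
chk()
q,_=vision.camera('scene');w,_=vision.camera('wrist');cv2.imwrite('pics/c5.png',np.hstack([cv2.resize(q[150:300,280:430][:,:,::-1],(400,400),interpolation=3),cv2.resize(w[:,:,::-1],(400,400))]))"
```

```text
13.9 s 0.0417 t -0.0007 dz 0.178 F y,x,z -0.15 -1.01 5.12 tq [-0.18  0.57  0.09]
13.95 s 0.0417 t -0.0007 dz 0.178 F y,x,z -0.62 -1.48 5.18 tq [-0.25  0.6   0.13]
14.0 s 0.0418 t -0.0007 dz 0.178 F y,x,z 0.37 -2.33 4.52 tq [-0.27  0.57  0.07]
```

View pics/c5.png

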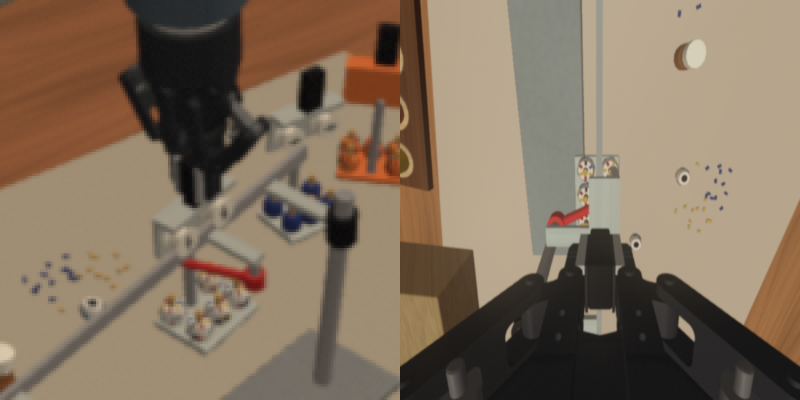

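The gate arm is swinging open, pushed by the rod, and the rollers sit on the rail. Continue, watching for the moment about x to fall back when the gate snaps.

{"api": "carry_out", "payload": {"series": [[-0.2,0,-3,0,0,0],[-0.2,0,-7,0,0,0],[-0.2,0,-11,0,0,0],[-0.2,0,-15,0,0,0],[-0.2,0,-19,0,0,0],[-0.2,0,-23,0,0,0],[-0.2,0,-27,0,0,0],[-0.2,0,-30,0,0,0],[-0.2,0,-30,0,0,0]]}}

```text
time_s: 15.0
tool_pos: [0.551, -0.0536, 0.2198]
ee_rot: [-0.514, 0.42, 0.579, 0.474]
ft_force: [-0.2, -1.4, 1.7]
gripper_width: 0.0135
```

```bash
cat >> h.py <<'E'
def gate():
    q,d=vision.camera("scene");W=world("scene",d);c=q.astype(int);o=W-np.array([.553,-.06,0]);S=o@OY;T=o@OX
    r=(c[...,0]>90)&(c[...,1]<50)&(c[...,2]<50)&(W[...,2]>.1)&(abs(T)<.06)&(abs(S)<.15)&(d>0)
    if r.sum()>5:
        b=np.polyfit(T[r],S[r],1) if np.ptp(T[r])>.005 else None
        print("gate px",r.sum(),"T",T[r].min().round(3),T[r].max().round(3),"S",S[r].min().round(3),S[r].max().round(3),"slope",b)
E
python3 -c "
from h import *
chk(2);gate()"
```

```text
15.0 s 0.0115 t -0.0007 dz 0.178 F y,x,z -1.32 -0.51 1.67 tq [-0.59 -0.1  -0.01]
15.05 s 0.0118 t -0.0008 dz 0.178 F y,x,z -1.59 0.18 3.41 tq [-0.67 -0.1   0.01]
gate px 72 T -0.007 0.054 S 0.047 0.061 slope [-0.06056139  0.05629002]
```

The gate arm is back across at S≈0.056 (slope ≈ 0) while the rod is at 0.012, so it has snapped shut behind the rod. Let go.

{"api": "carry_out", "payload": {"series": [[0,0,0,0,0,0],[0,0,0,0,0,0],[0,0,0,0,0,0],[0,0,0,0,0,0],[0,0,0,0,0,0],[0,0,0,0,0,0],[0,0,0,0,0,0],[0,0,0,0,0,0],[0,0,0,0,0,0],[0,0,0,0,0,0]], "fingers": 0.3}}

```text
time_s: 16.1
tool_pos: [0.5508, -0.0529, 0.22]
ee_rot: [-0.514, 0.419, 0.579, 0.474]
ft_force: [-0.4, -0.8, -0.9]
gripper_width: 0.06
```

```bash
python3 -c "
from h import *
chk(1);gate()
q,_=vision.camera('scene');w,_=vision.camera('side');cv2.imwrite('pics/c6.png',np.hstack([cv2.resize(q[140:340,230:430][:,:,::-1],(400,400),interpolation=3),cv2.resize(w[150:300,210:360][:,:,::-1],(400,400),interpolation=3)]))"
```

```text
16.1 s 0.0122 t -0.0008 dz 0.1781 F y,x,z -0.68 -0.52 -0.89 tq [-0.38 -0.06  0.  ]
gate px 72 T -0.009 0.055 S 0.047 0.061 slope [-0.06452288  0.05594663]
```

View pics/c6.png

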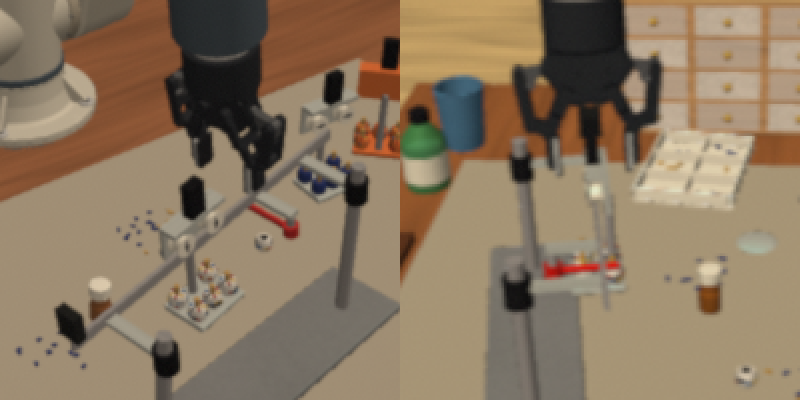

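The hanger has left the fingers and is rolling toward the stop at (70,325), and the gate is shut behind it. Retract upward.

{"api": "carry_out", "payload": {"series": [[-10,0,0,0,0,0],[-30,0,0,0,0,0],[-60,0,0,0,0,0],[-90,0,0,0,0,0],[-110,0,0,0,0,0],[-120,0,0,0,0,0],[-120,0,0,0,0,0],[-120,0,0,0,0,0],[-120,0,0,0,0,0],[-120,0,0,0,0,0],[-120,0,0,0,0,0],[-120,0,0,0,0,0]]}}

```text
time_s: 17.45
tool_pos: [0.5533, -0.0671, 0.3388]
ee_rot: [-0.514, 0.419, 0.579, 0.474]
ft_force: [0.8, 0.3, 0.1]
gripper_width: 0.0598
```

{"api": "carry_out", "payload": {"series": [[0,0,0,0,0,0],[0,0,0,0,0,0],[0,0,0,0,0,0],[0,0,0,0,0,0],[0,0,0,0,0,0],[0,0,0,0,0,0],[0,0,0,0,0,0],[0,0,0,0,0,0],[0,0,0,0,0,0],[0,0,0,0,0,0],[0,0,0,0,0,0],[0,0,0,0,0,0]]}}

```text
time_s: 18.65
tool_pos: [0.5534, -0.0671, 0.3391]
ee_rot: [-0.514, 0.419, 0.579, 0.474]
ft_force: [0.0, -0.4, -0.4]
gripper_width: 0.0598
```

```bash
python3 -c "
from h import *
def tab():
    q,d=vision.camera('scene');W=world('scene',d);c=q.astype(int);o=W-np.array([.553,-.06,0]);S=o@OY;T=o@OX
    r=(c.max(-1)<60)&(abs(T)<.02)&(S<.02)&(S>-.205)&(W[...,2]>.19)&(W[...,2]<.25)&(d>0)
    print(ctrl.read_state()['time_s'],r.sum(),np.percentile(S[r],[3,50,97]).round(4),W[r][:,2].max().round(3))
    return q
tab()
for i in range(8):vision.camera('side')
q=tab();gate();w,_=vision.camera('side');cv2.imwrite('pics/c7.png',np.hstack([cv2.resize(q[140:340,230:430][:,:,::-1],(400,400),interpolation=3),cv2.resize(w[150:450,150:450][:,:,::-1],(400,400),interpolation=3)]))"
```

```text
18.7 216 [-0.1883 -0.1796 -0.1663] 0.236
19.15 216 [-0.1886 -0.1797 -0.1673] 0.237
gate px 74 T -0.008 0.055 S 0.048 0.061 slope [-0.04701204  0.0555706 ]
```

View pics/c7.png

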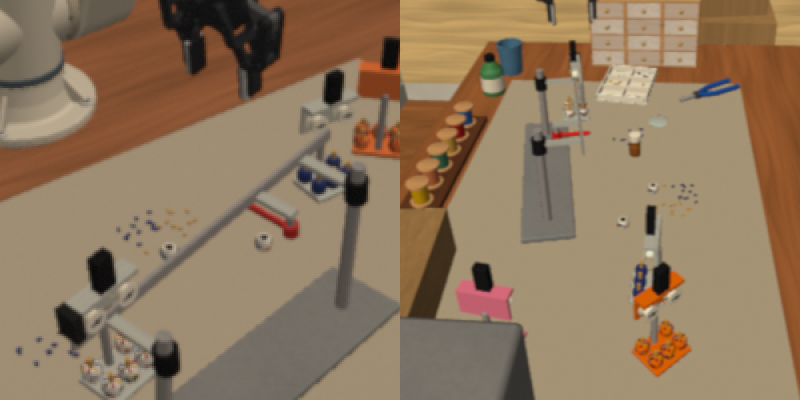

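The hanger hangs upright and still against the stop (tab at (100,270)), the gate is shut at (285,225), and nothing else has moved. Handing in.

```bash
python3 -c "
from station import close_job
print(close_job())"
```

```text
the job is handed in; nothing more can be done
None
```

The white paint-splashed hanger is on the rail and hanging against the black stop, and the job was handed in at about 19 s on the robot's clock.

- **Hooking on:** I gripped it by the black tab at 40 N and moved it sideways over the rail, tilted to match the slope. I then lowered it by feel until about 6 N bore on the rail, 70 mm downhill of the rail's top end.
- **Pushing through the gate:** I pushed it about 100 mm downhill while still holding it, with 5 to 9 N bearing on the rail. The gate was measured shut again behind the rod, and I let go straight away. I checked about every 30 mm, so the exact moment of the snap was not seen.
- **Last checks:** the hanger is upright, and its tab did not move between two measurements 0.45 s apart. The gate is shut and the gripper is about 0.1 m clear of the rail. In the last picture the blue, orange and pink hangers and the loose things look unmoved. No check failed.

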